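Register a slide carrier on a loading stage and swing the retaining arm over it

TASK

Slide the four-slide carrier over the black stage, without lifting it off, until it sits square and flush against both the long steel rail and the short end stop. Then push the retaining arm by its knob all the way round over the carrier until it meets its stop, leaving the carrier flush. Push gently, because the carrier holds glass, and leave the other things on the bench where they are.

Things in the scene. Friction and masses are not known exactly. Their poses are not given: they have to be found in the camera images.
- stage: Loading stage fixed to the bench: flat black plate 250 (x) x 265 (y) x 18 mm high. Origin at the centre of its underside, on the bench; z up; its top is 18 mm above the bench. It carries a long steel rail, a short steel end stop and a pivoted retaining arm, whose round post, 26 mm across, stands beyond the rail.
- rail_face (a point): Middle of the long rail's working face, on the plate's top; stage position (55, 15.5, 18) mm; axes as the stage. The face looks to -x and runs along y. The steel rail is 118 mm long (y), 14 mm wide and 10 mm high.
- end_face (a point): Middle of the end stop's working face, on the plate's top; stage position (12, 82.5, 18) mm; axes as the stage. The face looks to -y and runs along x. The steel stop is 44 mm long (x), 14 mm wide and 10 mm high.
- stage_corner (a point): Point on the plate's top (18 mm above the bench) where the planes of the rail's and the end stop's working faces cross; stage position (55, 82.5, 18) mm; axes as the stage. The carrier belongs on the -x, -y side of this point.
- carrier: Loose flat aluminium carrier holding four glass slides, 86 mm (its x) x 128 mm (its y) x 12 mm high, about 0.25 kg, too wide to grasp well. Origin at the centre of its underside, z up. It starts lying on the stage, clear of both stops and somewhat turned; its +x long side belongs against the rail and its +y short side against the end stop.
- carrier_corner (a point): The carrier's bottom corner at its own (+43, +64, 0) mm, which meets stage_corner when the carrier is registered; axes as the carrier.
- clip (a joint): Swing angle of the retaining arm about its upright pivot (rad). 0 = fully over the carrier, at its stop, arm pointing along the stage's -x from the pivot; positive = swung away towards the stage's +y; 1.6 = far stop. It starts open, at 1.0 to 1.45, and stays where it is left (light friction). Seen from above it closes counter-clockwise.
- clip_pivot (a point): Pivot axis of the arm, at the underside of the arm, 34 mm above the bench; stage position (85, 52.5) mm; fixed to the stage. The arm is a flat aluminium bar 16 mm wide, 6 mm thick, from 34 to 40 mm above the bench, so it clears the carrier's top by 4 mm.
- clip_knob (a point): Top centre of the arm's upright round white knob: 18 mm across, 30 mm tall (from 40 to 70 mm above the bench), 95 mm from the pivot, at the arm's end.
- jar: Bystander: small jar 40 mm across, 45 mm high, loose on the stage's far right corner behind the rail. Origin at the centre of its underside.
- brush: Bystander: lying brush 170 mm long, on the bench left of the stage. Origin under its middle; it lies along its x.
- beaker: Bystander: glass beaker 70 mm across, 90 mm high, on the bench on the right. Origin at the centre of its underside.
- bottle: Bystander: amber bottle 48 mm across, 110 mm high, on the bench on the right. Origin at the centre of its underside.
- dish: Bystander: flat glass dish 90 mm across, 15 mm high, on the bench on the left. Origin at the centre of its underside.
- marker: Bystander: black marker 130 x 13 x 13 mm lying on the bench right of the stage. Origin under its middle; it lies along its x.
Mind the look-alikes: they are no part of the job. What is shaped like the carrier but brown or orange is not meant.

How it is judged (in metres and radians):
On the way, in this order (a step that is already met when the one before it is completed fails the run):
1. the carrier is flush against rail and end stop while the retaining arm is still swung open (more than 0.7 rad) (x of carrier_corner in the frame of stage_corner above -0.0025 m and y of carrier_corner in the frame of stage_corner above -0.0025 m and z of carrier_corner in the frame of stage_corner below 0.004 m and angle between the x axis of carrier and the x axis of stage, either way round below 0.025 rad and angle between carrier's own z axis and vertical below 0.04 rad and value of joint clip above 0.7 rad), for 0.3 s.
2. the retaining arm is swung fully over the carrier, which is still flush (x of carrier_corner in the frame of stage_corner above -0.0025 m and y of carrier_corner in the frame of stage_corner above -0.0025 m and z of carrier_corner in the frame of stage_corner below 0.004 m and angle between the x axis of carrier and the x axis of stage, either way round below 0.025 rad and angle between carrier's own z axis and vertical below 0.04 rad and value of joint clip below 0.08 rad), for 0.2 s.
At the end, for the whole second after the job is handed in: The carrier lies flat on the stage at rest, each of its two edges within 2.5 mm of its stop and square to the stage within 0.025 rad, and the retaining arm is closed over it (joint below 0.08 rad) (all of step 2 and linear speed of carrier below 0.01 m/s); the robot touches nothing.
It fails at once if the carrier is lifted more than 12 mm off the stage (z of carrier in the frame of stage above 0.03 m).
It fails at once if the carrier is pushed or squeezed by the robot with more than 50 N (contact force between any of the fingers, the arm and carrier above 50 N).
It fails at once if a bystander is moved more than 30 mm (distance of any of jar, brush, beaker, bottle, dish, marker from where it was at the start of the episode above 0.03 m).
It also fails if it takes over 64 s, if anything falls off the work surface, if the arm or the gripper's body presses on something with over 40 N, if the wrist force passes 120 N, or if a joint passes its speed limit or range.

ROBOT

A 6-joint arm with a two-finger parallel gripper is mounted at the origin on the work surface. World frame = base frame: x ahead of the robot, y to its left, z up, the work surface at z = 0. Lengths are in mm, angles in rad, forces in N, time in s.
With the tool pointing down it reaches from about 300 to 875 mm from the base axis. Payload 6.4 kg.
Tool frame: the origin (TCP) lies midway between the tips of the shut fingers; the grasp point (between the pads) lies 19 mm behind it; z points along the fingers, y is the line along which they close (so a half turn about z gives the same grasp; the last joint's range is limited). The gripper opens to 88 mm and grips with 3 to 60 N. Pads are 18 mm wide; open, the fingers measure 123 mm over their backs; the gripper's body (75 mm by 187 mm) begins 45 mm behind the grasp point.
Start: joints at [-1.314, 0.181, 1.607, -0, 1.354, -0.206], TCP at [256.729, -514.52, 238.714] pointing down, gripper open.
Joint ranges: [-2.99, 2.99], [-0.89, 2.07], [0.3, 2.58], [-1.14, 4.28], [0, 2.63], [-3.12, 3.12]. Speed limits (rad/s): [2.57, 2.57, 3.01, 3.14, 3.14, 3.14].

INTERFACE

Orientations are given as a rotation vector (axis times angle).
In Python, from bench import monitor, vision, workorder gives the robot as it stands.
- The arm moves only by the tool send_rows, never from a script. Its argument "increments" is a list that holds one entry, the list of rows, each a list of 6 numbers: the shift along the tool's x, y, z scaled (see below), then the turn, a rotation vector about the tool's x, y, z scaled (see below). In form: [[[x, y, z, wx, wy, wz], ...]]. A call has exactly 5 rows; each row shifts and turns the commanded pose from where the row before left it, along the tool's axes as they then stand; what a row does not reach is not made up. The controller multiplies each number of a shift by 10 cm and each number of a turn by pi/4 rad. A row lasts 1/12 s, in which the tool goes at most 41.7 mm and 7.16 degrees, less where a joint would pass 70% of its speed; a pose out of reach is approached as far as the arm can. A call with a number of a shift or a turn outside -1 to 1 is refused whole. A call with a gripper value outside its range is refused whole. "fingers" is the closure, from -1 (fully open) to 1 (shut), set as the call begins (left out, the last holds). The fingers move at their own pace and stop on an object; the grip force is fixed at half the most. Time passes only in rows, so rows that do not move let the fingers close, or fill a call up. It gives the time, the measured TCP pose, the force, the opening and the grip force at its end, in the units of the state.
- monitor.get_state(): the state, without advancing time (a new reading comes with each control period).
- vision.get_image(name): name is "scene" or "top" or "wrist"; returns the picture (480x640x3 uint8, red, green, blue); there is no depth.
- vision.calibration(name): a dict with "fx", "fy", "cx", "cy" (pixels), "k1" (the pictures are not rectified: a ray, as slopes to the right and down, at radius r is drawn at 1 + k1 r^2 times it, then the intrinsics apply), "position" and "rotation" of the camera in the world; the wrist camera has in their place "tool_from_camera" (4x4, takes a point from camera to tool coordinates, whose origin is the TCP and whose axes are the flange's). Camera axes: x right, y down, z forward; pixel columns grow to the right and rows downward; lengths in mm; the calibration is good to about 2 mm. A picture is of the moment at which its call begins: read the wrist's pose just before it. calibration takes no time and is no camera call.
- workorder.hand_in(): hands the job in; it is judged then, once.
The state is a dict: "time_s": time; "joint_pos": joint angles; "joint_velocities": joint speeds; "joint_torque": joint torques, N m; "tool_pos": TCP position; "tcp_rot": TCP orientation; "contact_force": force on the tool from outside, world axes, zero at the start; "torque": the same for the moment, N m; "grip_width": finger opening in mm; "gripper_force": force on a finger pad.
Only numpy, scipy, OpenCV 4.12 (cv2) and the standard library are available. Lean on these libraries where they do the work, as an engineer would, in place of code of your own. Each camera call takes 0.05 s, during which the arm holds its last target. There are 200 camera calls.

## Working session

There is one attempt and no reset: what is moved stays moved. The work goes in short steps, Python scripts to look and compute and a tool call to move; the robot and the scene stay as the last step left them, time stands still between calls to the robot, and variables do not carry over. Pictures are saved under pics/ and viewed, at most 10 in all, crops included, and the job is handed in when it is done.

Besides the shell and the picture viewer there is one more tool, called after ">>>" as name(argument=value, ...) on one line, values as JSON. send_rows: Moves the arm, as the interface text tells. Its arguments: {"type":"object","properties":{"increments":{"type":"array","items":{"type":"array","items":{"type":"array","items":{"type":"number"}}}},"fingers":{"type":"number"}},"required":["increments"]}

```bash
mkdir -p pics
python3 - <<'E'
from bench import monitor, vision
import cv2
s=monitor.get_state();print(s)
for n in ["top","scene"]:
    im=vision.get_image(n);cv2.imwrite(f"pics/{n}0.png",im[:,:,::-1]);print(n,vision.calibration(n))
print(vision.calibration("wrist"))
E
```

```text
{'time_s': 0.0, 'joint_pos': array([-1.31429343e+00,  1.81532817e-01,  1.60801589e+00, -3.41613497e-05,
        1.35380108e+00, -2.06294757e-01]), 'joint_velocities': array([-0.00018855, -0.0003912 , -0.00038919,  0.00165405, -0.00029515,
       -0.00106142]), 'joint_torque': array([ 4.70307004e-04, -4.33858395e+01, -3.41845322e+01,  7.03049311e-02,
        3.82515101e-02, -1.02656227e-04]), 'tool_pos': array([ 256.57804528, -513.97042371,  237.81096122]), 'tcp_rot': array([-3.05614675e+00, -7.20099255e-01,  1.21589573e-04]), 'contact_force': array([-0.09887243,  0.15361326, -0.35533921]), 'torque': array([-0.0358853 , -0.00734767, -0.00931901]), 'gripper_force': 0.0, 'grip_width': 88.0719720674262}
top {'fx': 460.7780365484359, 'fy': 460.7780365484359, 'cx': 317.6682210926217, 'cy': 227.31036301650477, 'k1': -0.02821167485226641, 'position': array([ 427.57286972,  -31.62108073, 1054.47741916]), 'rotation': array([-2.10162999,  2.16800447, -0.11171994])}
scene {'fx': 459.4158313231119, 'fy': 459.4158313231119, 'cx': 319.1051968593842, 'cy': 237.93879315355142, 'k1': -0.11746785763247679, 'position': array([1377.68026731, -272.48144235,  617.52804962]), 'rotation': array([-1.77955489, -1.34034689,  0.73492719])}
{'fx': 344.8717527486755, 'fy': 344.8717527486755, 'cx': 316.3950147620699, 'cy': 243.18046809212993, 'k1': -0.011600638691249462, 'tool_from_camera': array([[-7.49798686e-04, -9.49437855e-01, -3.13954132e-01,
         8.09192681e+01],
       [ 9.99999661e-01, -6.04658842e-04, -5.59675504e-04,
        -8.17672112e-01],
       [ 3.41541968e-04, -3.13954445e-01,  9.49437986e-01,
        -1.45478291e+02],
       [ 0.00000000e+00,  0.00000000e+00,  0.00000000e+00,
         1.00000000e+00]])}
```

View pics/top0.png

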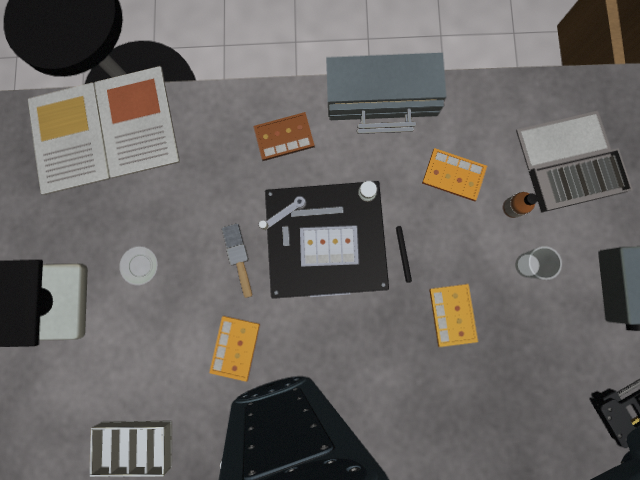

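View pics/scene0.png

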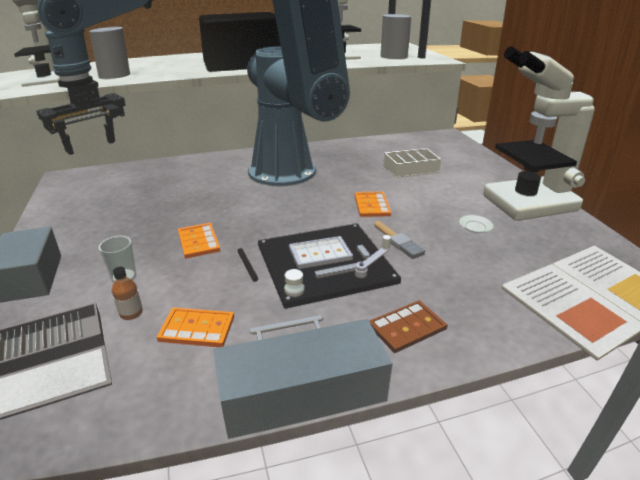

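Top view: the carrier candidates are the light one on the stage (329,246), oranges at (455,174), (454,315) and (235,349), and the brown one at (284,136). The aluminium one on the black stage at (329,246) is the target. The rail is at (318,211), end stop (285,236), knob (263,225), pivot (299,202) and jar (368,190).

```bash
cat > h.py <<'E'
import numpy as np, cv2
from scipy.spatial.transform import Rotation as R
from bench import monitor, vision
def campose(n, s=None):
    c=vision.calibration(n)
    if n!="wrist": return c,R.from_rotvec(c["position"]*0+c["rotation"]).as_matrix(),np.array(c["position"])
    s=s or monitor.get_state(); T=c["tool_from_camera"]; Rt=R.from_rotvec(s["tcp_rot"]).as_matrix()
    return c,Rt@T[:3,:3],Rt@T[:3,3]+s["tool_pos"]
def px2w(n,uv,z,s=None):
    c,Rm,p=campose(n,s); out=[]
    for (u,v) in np.atleast_2d(uv):
        d=np.array([(u-c["cx"])/c["fx"],(v-c["cy"])/c["fy"]]); x=d.copy()
        for _ in range(20): x=d/(1+c["k1"]*(x@x))
        r=Rm@np.array([x[0],x[1],1]); out.append(p+r*(z-p[2])/r[2])
    return np.array(out)
def w2px(n,P,s=None):
    c,Rm,p=campose(n,s); q=(np.atleast_2d(P)-p)@Rm; x=q[:,:2]/q[:,2:]
    x=x*(1+c["k1"]*(x**2).sum(1,keepdims=True)); return x*[c["fx"],c["fy"]]+[c["cx"],c["cy"]]
E
python3 - <<'E'
from h import *
im=cv2.imread("pics/top0.png")
cv2.imwrite("pics/crop0.png",cv2.resize(im[170:310,225:405],None,fx=4.4,fy=4.2,interpolation=cv2.INTER_CUBIC)[:590])
g=im.max(2)
m=((g<45)).astype(np.uint8); m[:160]=0;m[320:]=0;m[:,:240]=0;m[:,:][:,395:]=0
cs,_=cv2.findContours(m,0,1); c=max(cs,key=cv2.contourArea); box=cv2.boxPoints(cv2.minAreaRect(cv2.convexHull(c)))
ap=cv2.approxPolyDP(cv2.convexHull(c),8,True)[:,0].astype(float); print(ap); W=px2w("top",ap,18);print(W.round(1),np.linalg.norm(np.diff(W,axis=0),axis=1))
print("pivot",px2w("top",[(299,202)],40),"knob",px2w("top",[(263,225)],70),"jar",px2w("top",[(368,190)],45))
print("carrier",px2w("top",[(301,229),(357,225),(359,263),(303,266)],30).round(1))
print(R.from_rotvec(monitor.get_state()["tcp_rot"]).as_matrix().round(3))
E
```

```text
[[385. 260.]
 [324. 293.]
 [272. 296.]
 [266. 190.]
 [377. 181.]]
[[ 492.3 -148.5   18. ]
 [ 423.    -9.6   18. ]
 [ 419.7  106.8   18. ]
 [ 662.1  117.    18. ]
 [ 673.9 -139.    18. ]] [155.16114999 116.48308434 242.64027063 256.28884172]
pivot [[626.86954321  39.82845753  40.        ]] knob [[573.02689857 117.11067302  70.        ]] jar [[ 647.66071655 -115.2453624    45.        ]]
carrier [[567.   37.5  30. ]
 [571.8 -88.4  30. ]
 [486.7 -89.4  30. ]
 [483.9  35.   30. ]]
[[ 0.895  0.446 -0.   ]
 [ 0.446 -0.895  0.002]
 [ 0.    -0.002 -1.   ]]
```

View pics/crop0.png

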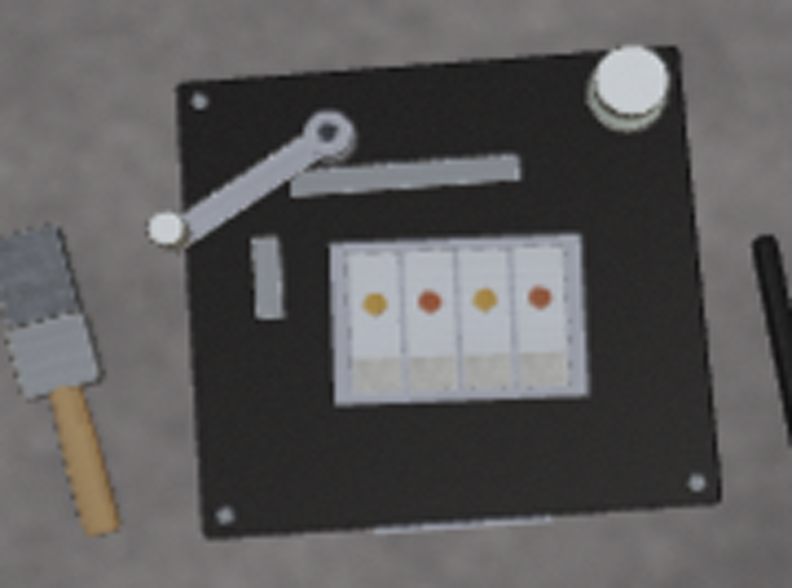

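```bash
cat > fit.py <<'E'
from h import *
from scipy.optimize import least_squares
def f(c): c=np.array(c,float); return (c+.5)/[4.4,4.2]-.5+[225,170]
def fit(loc,world):
    loc=np.array(loc,float);w=np.array(world)
    A=(loc-loc.mean(0)); B=(w-w.mean(0)); th=np.arctan2((A[:,0]*B[:,1]-A[:,1]*B[:,0]).sum(),(A*B).sum())
    Rm=np.array([[np.cos(th),-np.sin(th)],[np.sin(th),np.cos(th)]]); t=w.mean(0)-Rm@loc.mean(0)
    return th,t,(w-(loc@Rm.T+t)).round(1)
def tow(th,t,p): return np.array([[np.cos(th),-np.sin(th)],[np.sin(th),np.cos(th)]])@np.array(p)+t
E
python3 - <<'E'
from fit import *
pts=[((125,132.5),(178,85),18),((125,-132.5),(680,46),18),((-125,-132.5),(720,500),18),((-125,132.5),(205,538),18),
((69,74.5),(291,177),28),((69,-43.5),(519,155),28),((55,74.5),(291,197),28),((55,-43.5),(521,180),28),
((34,96.5),(251,238),28),((34,82.5),(277,236),28),((-10,82.5),(284,318),28),((-10,96.5),(257,320),28),((85,52.5),(328,132),44)]
W=[px2w("top",[f(c)],z)[0,:2] for _,c,z in pts]
th,t,r=fit([p[0] for p in pts],W);print("stage",th,t,r.tolist())
cp=[((43,64),(331,243)),((43,-64),(581,234)),((-43,-64),(588,395)),((-43,64),(336,405))]
tc,c,r=fit([p[0] for p in cp],[px2w("top",[f(q)],30)[0,:2] for _,q in cp]);print("carrier",tc,c,r.tolist())
print("corner",tow(th,t,(55,82.5)),"pivot",tow(th,t,(85,52.5)),"carr corner",tow(tc,c,(43,64)))
Ri=np.array([[np.cos(th),np.sin(th)],[-np.sin(th),np.cos(th)]])
print("carr corner in stagecorner",Ri@(tow(tc,c,(43,64))-tow(th,t,(55,82.5))),tc-th)
k=px2w("top",[f((166,227))],70)[0,:2];print("knob",k, Ri@(k-tow(th,t,(85,52.5))))
print("jar",Ri@(px2w("top",[f((632,80))],45)[0,:2]-t))
E
```

```text
stage 0.04408815621750788 [544.83960708 -17.03320363] [[-1.4, -1.7], [-0.8, -0.1], [2.6, 2.3], [1.8, -1.2], [-3.1, -0.5], [-0.4, -0.2], [-0.0, 0.3], [-0.0, -0.2], [0.3, 0.3], [0.3, 0.9], [-0.0, 0.1], [-0.1, -0.0], [0.8, -0.0]]
carrier 0.006286071061668665 [527.68088481 -23.95998054] [[0.2, -0.3], [0.0, 0.1], [0.2, 0.5], [-0.4, -0.3]]
corner [596.15006752  67.81069214] pivot [627.443132    39.16206015] carr corner [570.27772935  40.30905427]
carr corner in stagecorner [-27.05930111 -26.33461964] -0.037802085155839216
knob [575.99883418 118.51201496] [-47.89704812  81.54019799]
jar [ 101.37421087 -103.47044793]
```

Crop confirms it: the carrier (silver frame, four slides) is at full-image (329,246), with the knob at about (262,223). The stage fit agrees with the given sizes (knob radius 94.6 mm, clip about 1.04 rad). Now I'll turn the tool to the stage axes and travel.

>>> send_rows(increments=[[[0,0,0,0,0,0.106],[0,0,0,0,0,0.106],[0,0,0,0,0,0.106],[0,0,0,0,0,0.106],[0,0,0,0,0,0.108]]], fingers=-1)

```text
time_s: 0.52
tool_pos: [256.7, -514.2, 238.2]
tcp_rot: [-3.14, -0.064, 0.0]
contact_force: [0.2, -0.8, 0.2]
grip_width: 87.8
gripper_force: 0.0
```

>>> send_rows(increments=[[[0.145,-0.317,0,0,0,0],[0.145,-0.317,0,0,0,0],[0.145,-0.317,0,0,0,0],[0.145,-0.317,0,0,0,0],[0.145,-0.317,0,0,0,0]]])

```text
time_s: 0.93
tool_pos: [322.1, -351.1, 238.2]
tcp_rot: [-3.14, -0.07, 0.0]
contact_force: [1.2, -0.1, 0.1]
grip_width: 88.3
gripper_force: 0.0
```

>>> send_rows(increments=[[[0.145,-0.317,0,0,0,0],[0.145,-0.317,0,0,0,0],[0.145,-0.317,0,0,0,0],[0.145,-0.317,0,0,0,0],[0.145,-0.317,0,0,0,0]]])

```text
time_s: 1.35
tool_pos: [387.4, -189.6, 238.5]
tcp_rot: [-3.141, -0.07, 0.0]
contact_force: [0.5, -0.2, -0.0]
grip_width: 87.8
gripper_force: 0.0
```

>>> send_rows(increments=[[[0.145,-0.317,0,0,0,0],[0.145,-0.317,0,0,0,0],[0.145,-0.317,0,0,0,0],[0.145,-0.317,0,0,0,0],[0.145,-0.317,0,0,0,0]]])

```text
time_s: 1.77
tool_pos: [452.7, -27.9, 238.6]
tcp_rot: [-3.141, -0.071, 0.0]
contact_force: [-0.1, -0.9, -0.7]
grip_width: 88.0
gripper_force: 0.0
```

>>> send_rows(increments=[[[0,0,0.3,0,0,0],[0,0,0.3,0,0,0],[0,0,0.3,0,0,0],[0,0,0.2,0,0,0],[0,0,0,0,0,0]]])

```text
time_s: 2.18
tool_pos: [449.1, -28.4, 124.3]
tcp_rot: [-3.138, -0.071, 0.013]
contact_force: [-0.8, 0.7, -0.3]
grip_width: 88.1
gripper_force: 0.0
```

Run:
```python
from h import *
s=monitor.get_state();im=vision.get_image("wrist");cv2.imwrite("pics/w1.png",im[:,:,::-1])
print(s["tool_pos"],s["tcp_rot"],s["time_s"]);np.savez("w1.npz",p=s["tool_pos"],r=s["tcp_rot"])
```

```text
[449.08088018 -28.377706   124.30715233] [-3.13774994 -0.07115885  0.01316812] 2.1833
```

View pics/w1.png

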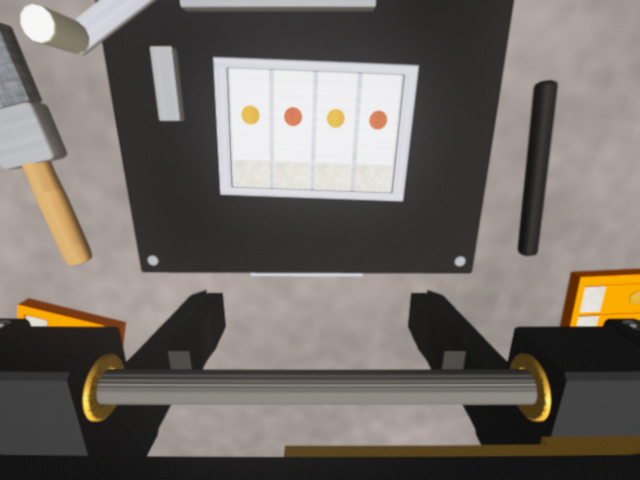

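Wrist view: carrier corners are at (214,58), (418,66), (403,201) and (221,194). The end stop's top face runs from (173,46) to (182,120) on its working side, the plate's front corners are (142,272) and (471,271), and the rail's front edge runs from (183,9) to (375,9). Next I'll check these against the top fit.

Run:
```python
from fit import *
d=np.load("w1.npz");s=dict(tool_pos=d["p"],tcp_rot=d["r"])
q=lambda uv,z:px2w("wrist",[uv],z,s)[0,:2]
ct=[((43,64),(214,58)),((43,-64),(418,66)),((-43,-64),(403,201)),((-43,64),(221,194))]
tc,c,r=fit([p[0] for p in ct],[q(u,30) for _,u in ct]);print("carrier",tc,c,r.tolist())
sp=[((-125,132.5),(142,272),18),((-125,-132.5),(471,271),18),((-10,82.5),(182,120),28),((34,82.5),(173,46),28)]
th,t,r=fit([p[0] for p in sp],[q(u,z) for _,u,z in sp]);print("stage",th,t,r.tolist())
Ri=np.array([[np.cos(th),np.sin(th)],[-np.sin(th),np.cos(th)]])
print(Ri@(tow(tc,c,(43,64))-tow(th,t,(55,82.5))),tc-th,"tcp in stage",Ri@(monitor.get_state()["tool_pos"][:2]-t),monitor.get_state()["tool_pos"])
```

```text
carrier 0.008723059432934556 [526.03226616 -22.57776682] [[-0.2, -0.2], [-0.2, 0.5], [0.1, 0.0], [0.4, -0.2]]
stage 0.04656846361746971 [545.33957119 -15.73590705] [[0.7, -0.9], [1.2, 3.0], [-0.7, -1.1], [-1.2, -0.9]]
[-29.21413595 -26.10844706] -0.03784540418453516 tcp in stage [-95.20448     -8.79922965] [450.64792231 -28.95752142 126.69252547]
```

>>> send_rows(increments=[[[0,0,0.2,0,0,0],[0,0,0.2,0,0,0],[0,0,0.2,0,0,0],[0,0,0.2,0,0,0],[0,0,0.15,0,0,0]]])

```text
time_s: 2.65
tool_pos: [453.7, -30.2, 34.2]
tcp_rot: [3.14, 0.07, 0.003]
contact_force: [0.9, -1.0, -0.5]
grip_width: 88.1
gripper_force: 0.0
```

>>> send_rows(increments=[[[0,0,0.03,0,0,0],[0,0,0.02,0,0,0],[0,0,0.01,0,0,0],[0,0,0,0,0,0],[0,0,0,0,0,0]]])

```text
time_s: 3.07
tool_pos: [453.7, -30.1, 28.9]
tcp_rot: [3.14, 0.071, 0.003]
contact_force: [0.3, 0.5, 0.1]
grip_width: 88.2
gripper_force: 0.0
```

>>> send_rows(increments=[[[0,0,0.03,0,0,0],[0,0,0.03,0,0,0],[0.06,0,0,0,0,0],[0.06,0,0,0,0,0],[0.04,0,0,0,0,0]]])

```text
time_s: 3.48
tool_pos: [469.7, -29.1, 21.9]
tcp_rot: [3.141, 0.071, 0.001]
contact_force: [0.6, 0.3, -0.4]
grip_width: 88.1
gripper_force: 0.0
```

>>> send_rows(increments=[[[0.03,0,0,0,0,0],[0.03,0,0,0,0,0],[0.03,0,0,0,0,0],[0.03,0,0,0,0,0],[0.03,0,0,0,0,0]]])

```text
time_s: 3.9
tool_pos: [483.5, -28.2, 21.6]
tcp_rot: [-3.141, -0.071, 0.001]
contact_force: [-1.8, -0.2, 0.8]
grip_width: 88.1
gripper_force: 0.7
```

>>> send_rows(increments=[[[0.025,0,0,0,0,0],[0.025,0,0,0,0,0],[0.025,0,0,0,0,0],[0.02,0,0,0,0,0],[0,0,0,0,0,0]]])

```text
time_s: 4.32
tool_pos: [493.7, -28.0, 21.8]
tcp_rot: [3.141, 0.071, 0.001]
contact_force: [-0.8, -0.3, 0.4]
grip_width: 88.0
gripper_force: 0.0
```

>>> send_rows(increments=[[[0.025,0,0,0,0,0],[0.025,0,0,0,0,0],[0.015,0,0,0,0,0],[0.01,0,0,0,0,0],[0,0,0,0,0,0]]])

```text
time_s: 4.73
tool_pos: [500.9, -27.6, 21.8]
tcp_rot: [3.141, 0.071, 0.001]
contact_force: [-0.2, -0.2, -0.6]
grip_width: 88.1
gripper_force: 0.1
```

>>> send_rows(increments=[[[0.01,0,0,0,0,0],[0.01,0,0,0,0,0],[0,0,0,0,0,0],[0,0,0,0,0,0],[0,0,0,0,0,0]]])

```text
time_s: 5.15
tool_pos: [502.8, -27.5, 21.8]
tcp_rot: [3.141, 0.071, 0.001]
contact_force: [-0.8, 0.0, 0.0]
grip_width: 87.9
gripper_force: 0.2
```

>>> send_rows(increments=[[[0.01,0,0,0,0,0],[0,0,0,0,0,0],[0.01,0,0,0,0,0],[0,0,0,0,0,0],[0,0,0,0,0,0]]])

```text
time_s: 5.57
tool_pos: [504.0, -27.3, 21.6]
tcp_rot: [-3.141, -0.071, 0.002]
contact_force: [-4.6, -1.8, 3.2]
grip_width: 88.1
gripper_force: 2.4
```

>>> send_rows(increments=[[[0.01,0,0,0,0,0],[0,0,0,0,0,0],[0,0,0,0,0,0],[0,0,0,0,0,0],[0,0,0,0,0,0]]])

```text
time_s: 5.98
tool_pos: [504.1, -27.3, 21.5]
tcp_rot: [-3.14, -0.071, 0.005]
contact_force: [-8.8, -1.2, 6.6]
grip_width: 88.2
gripper_force: 4.3
```

>>> send_rows(increments=[[[0.01,0,0,0,0,0],[0,0,0,0,0,0],[0,0,0,0,0,0],[-0.1,0,0,0,0,0],[-0.1,0,0,0,0,0]]])

```text
time_s: 6.4
tool_pos: [487.3, -28.4, 22.0]
tcp_rot: [3.14, 0.071, 0.003]
contact_force: [-0.2, 0.2, 0.3]
grip_width: 87.9
gripper_force: 0.0
```

Run:
```python
from h import *
s=monitor.get_state();im=vision.get_image("wrist");cv2.imwrite("pics/w2.png",im[:,:,::-1])
print(s["tool_pos"],s["tcp_rot"],s["time_s"]);np.savez("w2.npz",p=s["tool_pos"],r=s["tcp_rot"])
```

```text
[487.29901232 -28.39399471  21.95914222] [3.14041476 0.07053535 0.00342996] 6.4
```

View pics/w2.png

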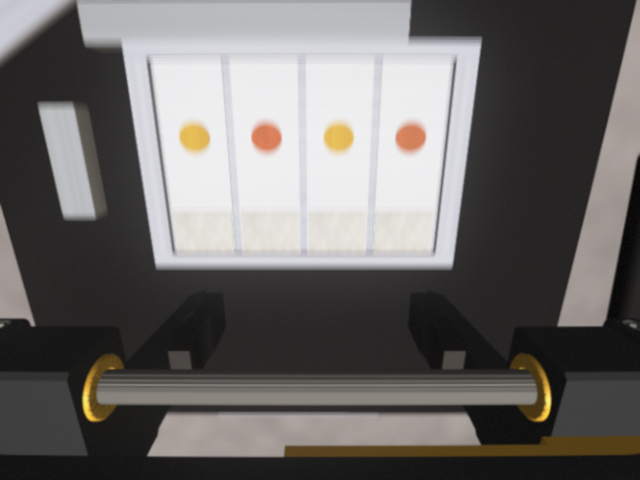

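Wrist view: the carrier's +x edge (122,38)-(481,38) lies flush along the rail's face, parallel to it. The end stop is at (40-105,103-218), still about 26 mm away. Now for the +y push with shut fingers from the right.

>>> send_rows(increments=[[[0,0,-0.3,0,0,0],[0,0,-0.3,0,0,0],[0.1,0.2,0,0,0,0],[0.2,0.25,0,0,0,0],[0.2,0.25,0,0,0,0]]], fingers=1)

```text
time_s: 6.87
tool_pos: [541.0, -96.5, 82.9]
tcp_rot: [3.14, 0.072, 0.005]
contact_force: [1.4, -0.4, 0.5]
grip_width: 56.8
gripper_force: 0.0
```

>>> send_rows(increments=[[[0.2,0.25,0,0,0,0],[0,0.06,0,0,0,0],[0,0,0,0,0,0],[0,0,0,0,0,0],[0,0,0,0,0,0]]])

```text
time_s: 7.28
tool_pos: [560.0, -124.8, 81.2]
tcp_rot: [-3.14, -0.071, 0.002]
contact_force: [0.4, 0.5, 0.1]
grip_width: 23.6
gripper_force: 0.0
```

>>> send_rows(increments=[[[0,0,0.15,0,0,0],[0,0,0.15,0,0,0],[0,0,0.15,0,0,0],[0,0,0.1,0,0,0],[0,0,0.04,0,0,0]]])

```text
time_s: 7.7
tool_pos: [559.4, -124.4, 21.1]
tcp_rot: [-3.139, -0.072, 0.004]
contact_force: [0.3, -1.0, 0.3]
grip_width: 0.4
gripper_force: 0.0
```

>>> send_rows(increments=[[[0,0,0,0,0,0],[0.02,-0.04,0,0,0,0],[0,-0.04,0,0,0,0],[0,-0.03,0,0,0,0],[0,0,0,0,0,0]]])

```text
time_s: 8.12
tool_pos: [563.0, -114.2, 23.4]
tcp_rot: [3.141, 0.072, 0.001]
contact_force: [0.7, -0.1, -0.2]
grip_width: 0.5
gripper_force: 0.0
```

>>> send_rows(increments=[[[0,-0.03,0,0,0,0],[0,-0.03,0,0,0,0],[0,-0.03,0,0,0,0],[0,-0.03,0,0,0,0],[0,-0.03,0,0,0,0]]])

```text
time_s: 8.53
tool_pos: [561.8, -99.6, 22.7]
tcp_rot: [-3.141, -0.071, 0.0]
contact_force: [1.0, -0.3, -0.5]
grip_width: 0.4
gripper_force: 0.0
```

>>> send_rows(increments=[[[0,-0.03,0,0,0,0],[0,-0.03,0,0,0,0],[0,-0.03,0,0,0,0],[0,-0.02,0,0,0,0],[0,0,0,0,0,0]]])

```text
time_s: 8.95
tool_pos: [561.4, -88.5, 22.7]
tcp_rot: [-3.141, -0.071, 0.0]
contact_force: [-0.5, -0.3, 0.1]
grip_width: 0.3
gripper_force: 0.0
```

>>> send_rows(increments=[[[0,-0.02,0,0,0,0],[0,-0.02,0,0,0,0],[0,-0.02,0,0,0,0],[0,-0.01,0,0,0,0],[0,-0.01,0,0,0,0]]])

```text
time_s: 9.37
tool_pos: [561.0, -80.8, 22.7]
tcp_rot: [3.141, 0.071, -0.0]
contact_force: [0.0, -1.4, -0.4]
grip_width: 0.5
gripper_force: 0.6
```

Run:
```python
from h import *
s=monitor.get_state();im=vision.get_image("wrist");cv2.imwrite("pics/w3.png",im[:,:,::-1])
print(s["tool_pos"],s["tcp_rot"],s["time_s"],s["contact_force"]);np.savez("w3.npz",p=s["tool_pos"],r=s["tcp_rot"])
```

```text
[561.04334543 -80.80697518  22.7415391 ] [ 3.14073289e+00  7.07607332e-02 -5.91583405e-06] 9.3667 [ 0.01361185 -1.36087358 -0.35685342]
```

View pics/w3.png

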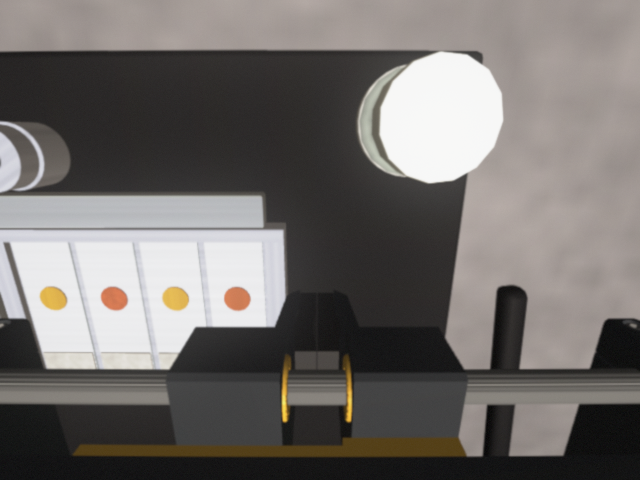

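Wrist view: the shut finger at (317,300) touches the carrier's right edge at about (286,228). The carrier still lies flush along the rail, whose right end is at (265,226), and the jar at (430,118) is clear.

Run:
```python
from fit import *
d=np.load("w3.npz");s=dict(tool_pos=d["p"],tcp_rot=d["r"])
th=.0453;Ri=np.array([[np.cos(th),np.sin(th)],[-np.sin(th),np.cos(th)]]);t=np.array([545.1,-16.4])
for uv,z in [((286,228),30),((265,226),28),((265,193),28),((280,340),30)]: print(uv,(Ri@(px2w("wrist",[uv],z,s)[0,:2]-t)).round(1))
print("tcp",Ri@(s["tool_pos"][:2]-t))
```

```text
(286, 228) [ 54.6 -51.9]
(265, 226) [ 54.9 -42.9]
(265, 193) [ 68.9 -43.6]
(280, 340) [  0.4 -47.5]
tcp [ 13.01035143 -65.06288859]
```

>>> send_rows(increments=[[[0,-0.02,0,0,0,0],[0,-0.01,0,0,0,0],[0,-0.01,0,0,0,0],[0,0,0,0,0,0],[0,0,0,0,0,0]]])

```text
time_s: 9.83
tool_pos: [560.8, -76.7, 22.7]
tcp_rot: [-3.14, -0.071, 0.0]
contact_force: [-0.3, 0.3, 0.4]
grip_width: 0.6
gripper_force: 0.1
```

>>> send_rows(increments=[[[0,-0.01,0,0,0,0],[0,0,0,0,0,0],[0,-0.01,0,0,0,0],[0,0,0,0,0,0],[0,0,0,0,0,0]]])

```text
time_s: 10.25
tool_pos: [560.8, -74.8, 22.7]
tcp_rot: [-3.141, -0.071, 0.0]
contact_force: [0.1, -0.6, 0.1]
grip_width: 0.8
gripper_force: 0.4
```

>>> send_rows(increments=[[[0,-0.01,0,0,0,0],[0,0,0,0,0,0],[0,0,0,0,0,0],[0,0,0,0,0,0],[0,0,0,0,0,0]]])

```text
time_s: 10.67
tool_pos: [560.8, -74.3, 22.7]
tcp_rot: [3.14, 0.071, 0.0]
contact_force: [-0.7, -5.5, -0.5]
grip_width: 0.8
gripper_force: 2.5
```

>>> send_rows(increments=[[[0,-0.01,0,0,0,0],[0,0,0,0,0,0],[0,0,0,0,0,0],[0,0,0,0,0,0],[0,0,0,0,0,0]]])

```text
time_s: 11.08
tool_pos: [560.8, -74.3, 22.8]
tcp_rot: [3.139, 0.07, 0.0]
contact_force: [-0.9, -9.0, -0.6]
grip_width: 0.4
gripper_force: 4.3
```

>>> send_rows(increments=[[[0,0.1,0,0,0,0],[0,0.1,0,0,0,0],[0,0,-0.3,0,0,0],[0,0,-0.3,0,0,0],[-0.3,-0.25,0,0,0,0]]])

```text
time_s: 11.5
tool_pos: [539.3, -74.6, 89.8]
tcp_rot: [3.135, 0.065, 0.025]
contact_force: [0.7, -0.7, 2.5]
grip_width: 0.2
gripper_force: 0.0
```

>>> send_rows(increments=[[[-0.3,-0.25,0,0,0,0],[-0.2,-0.25,0,0,0,0],[0,-0.2,0,0,0,0],[0,0,0,0,0,0],[0,0,0,0,0,0]]], fingers=-1)

```text
time_s: 11.92
tool_pos: [477.7, -1.2, 83.1]
tcp_rot: [-3.141, -0.073, -0.002]
contact_force: [0.3, -0.6, -0.6]
grip_width: 31.6
gripper_force: 0.0
```

Run:
```python
from h import *
s=monitor.get_state();im=vision.get_image("wrist");cv2.imwrite("pics/w4.png",im[:,:,::-1])
print(s["tool_pos"],s["tcp_rot"],s["time_s"],s["contact_force"]);np.savez("w4.npz",p=s["tool_pos"],r=s["tcp_rot"])
```

```text
[477.73593238  -1.20205343  83.1195548 ] [-3.14059008e+00 -7.33721991e-02 -1.62993923e-03] 11.9167 [ 0.33450968 -0.60080071 -0.59768614]
```

View pics/w4.png

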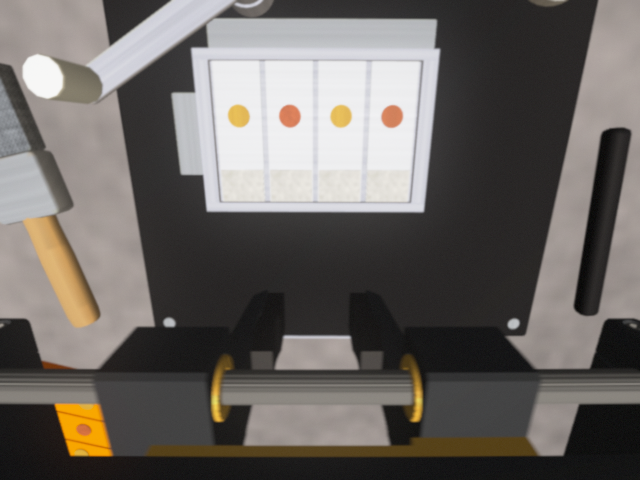

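Wrist view: the carrier is seated. Its top edge (193,48)-(439,48) lies along the rail, and its left edge (193,48)-(207,212) is against the end stop (172-203,93-175). I'll give one light x push to seat it for certain.

>>> send_rows(increments=[[[0,0,0.15,0,0,0],[0,0,0.15,0,0,0],[0,0,0.15,0,0,0],[0,0,0.1,0,0,0],[0,0,0.05,0,0,0]]])

```text
time_s: 12.38
tool_pos: [477.1, -2.4, 21.3]
tcp_rot: [-3.14, -0.069, 0.003]
contact_force: [-0.0, -0.2, 0.9]
grip_width: 69.4
gripper_force: 0.0
```

>>> send_rows(increments=[[[0.06,0,0,0,0,0],[0.06,0,0,0,0,0],[0.04,0,0,0,0,0],[0.03,0,0,0,0,0],[0.02,0,0,0,0,0]]])

```text
time_s: 12.8
tool_pos: [499.7, -0.8, 23.5]
tcp_rot: [3.14, 0.071, 0.003]
contact_force: [0.1, 0.7, -0.4]
grip_width: 88.2
gripper_force: 0.0
```

>>> send_rows(increments=[[[0.01,0,0,0,0,0],[0.01,0,0,0,0,0],[0.01,0,0,0,0,0],[0,0,0,0,0,0],[0,0,0,0,0,0]]])

```text
time_s: 13.22
tool_pos: [501.3, -0.4, 22.7]
tcp_rot: [-3.141, -0.071, 0.0]
contact_force: [-0.1, -0.4, 0.1]
grip_width: 88.0
gripper_force: 0.0
```

>>> send_rows(increments=[[[0.01,0,0,0,0,0],[0,0,0,0,0,0],[0.01,0,0,0,0,0],[0,0,0,0,0,0],[0,0,0,0,0,0]]])

```text
time_s: 13.63
tool_pos: [502.8, -0.4, 22.6]
tcp_rot: [-3.141, -0.07, 0.002]
contact_force: [-3.3, 0.7, 1.9]
grip_width: 88.3
gripper_force: 1.5
```

>>> send_rows(increments=[[[0.01,0,0,0,0,0],[0,0,0,0,0,0],[0,0,0,0,0,0],[0,0,0,0,0,0],[0,0,0,0,0,0]]])

```text
time_s: 14.05
tool_pos: [502.9, -0.3, 22.4]
tcp_rot: [-3.141, -0.071, 0.005]
contact_force: [-6.9, -1.0, 4.0]
grip_width: 88.3
gripper_force: 3.3
```

Seated. I'll back off, lift, and go behind the knob with shut fingers.

>>> send_rows(increments=[[[-0.1,0,0,0,0,0],[-0.1,0,0,0,0,0],[0,0,-0.3,0,0,0],[0,0,-0.3,0,0,0],[0,0,-0.2,0,0,0]]])

```text
time_s: 14.47
tool_pos: [485.3, -1.4, 104.8]
tcp_rot: [3.14, 0.071, 0.004]
contact_force: [1.3, -0.1, -0.3]
grip_width: 88.1
gripper_force: 0.0
```

>>> send_rows(increments=[[[0.233,-0.296,0,0,0,0],[0.233,-0.296,0,0,0,0],[0.233,-0.296,0,0,0,0],[0.233,-0.296,0,0,0,0],[0.233,-0.296,0,0,0,0]]], fingers=1)

```text
time_s: 14.88
tool_pos: [595.4, 153.5, 102.9]
tcp_rot: [-3.141, -0.071, -0.002]
contact_force: [-0.1, -0.9, 0.5]
grip_width: 57.0
gripper_force: 0.0
```

>>> send_rows(increments=[[[0,0,0,0,0,0.133],[0,0,0,0,0,0.133],[0,0,0,0,0,0.133],[0,0,0,0,0,0.133],[0,0,0,0,0,0.133]]])

```text
time_s: 15.3
tool_pos: [594.4, 152.1, 102.6]
tcp_rot: [-3.05, 0.75, -0.001]
contact_force: [-0.2, -0.0, -0.1]
grip_width: 23.3
gripper_force: 0.0
```

```bash
cat > k.py <<'E'
from fit import *
import sys
n=sys.argv[1]; s=monitor.get_state();im=vision.get_image("wrist");cv2.imwrite(f"pics/{n}.png",im[:,:,::-1])
print(s["tool_pos"],s["tcp_rot"],s["time_s"]);np.savez(n+".npz",p=s["tool_pos"],r=s["tcp_rot"])
th=.0453;Ri=np.array([[np.cos(th),np.sin(th)],[-np.sin(th),np.cos(th)]]);t=np.array([545.1,-16.4])
print("tcp stage",Ri@(s["tool_pos"][:2]-t))
Rm=R.from_rotvec(s["tcp_rot"]).as_matrix();print("tool y in stage",Ri@Rm[:2,1])
E
python3 k.py w5
```

```text
[594.43932185 152.14599431 102.56949545] [-3.05042408e+00  7.49784702e-01 -8.93400275e-04] 15.3
tcp stage [ 56.92122863 166.13878118]
tool y in stage [-0.5032344  -0.86414981]
```

View pics/w5.png

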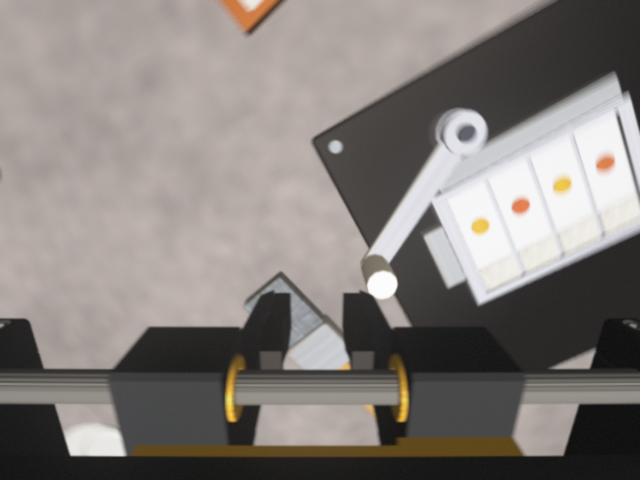

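Wrist view: knob top at (382,284), dead ahead along the tool's +y (image right). The clip post is at (465,132), and the carrier is still flush against the rail and the end stop (425-467,230-287). Now I'll descend beside the knob and sweep the arc.

>>> send_rows(increments=[[[0,0,0.15,0,0,0],[0,0,0.15,0,0,0],[0,0,0.15,0,0,0],[0,0,0.06,0,0,0],[0,0,0,0,0,0]]])

```text
time_s: 15.77
tool_pos: [592.9, 151.7, 49.9]
tcp_rot: [3.052, -0.74, -0.005]
contact_force: [-0.8, 0.2, -0.5]
grip_width: 0.4
gripper_force: 0.0
```

>>> send_rows(increments=[[[0,0.04,0,0,0,0],[0,0.04,0,0,0,0],[0,0.04,0,0,0,0],[0,0.03,0,0,0,0],[0,0.01,0,0,0,0]]])

```text
time_s: 16.18
tool_pos: [586.9, 137.3, 52.5]
tcp_rot: [-3.052, 0.743, -0.001]
contact_force: [-0.4, 1.5, 0.6]
grip_width: 0.5
gripper_force: 0.7
```

>>> send_rows(increments=[[[-0.018,0.042,0,0,0,0],[-0.018,0.042,0,0,0,0],[-0.018,0.042,0,0,0,0],[-0.018,0.042,0,0,0,0],[-0.015,0.042,0,0,0,0]]])

```text
time_s: 16.6
tool_pos: [569.0, 122.6, 51.8]
tcp_rot: [3.053, -0.743, 0.0]
contact_force: [-0.6, 1.2, 1.1]
grip_width: 0.3
gripper_force: 0.4
```

>>> send_rows(increments=[[[-0.01,0.05,0,0,0,0],[-0.01,0.05,0,0,0,0],[-0.008,0.05,0,0,0,0],[-0.005,0.05,0,0,0,0],[-0.002,0.05,0,0,0,0]]])

```text
time_s: 17.02
tool_pos: [554.4, 101.9, 51.6]
tcp_rot: [3.052, -0.743, -0.0]
contact_force: [-0.2, 1.0, 0.5]
grip_width: 0.3
gripper_force: 0.4
```

>>> send_rows(increments=[[[0.002,0.045,0,0,0,0],[0.004,0.045,0,0,0,0],[0.006,0.045,0,0,0,0],[0.007,0.04,0,0,0,0],[0.008,0.04,0,0,0,0]]])

```text
time_s: 17.43
tool_pos: [547.3, 81.5, 51.8]
tcp_rot: [3.052, -0.743, 0.0]
contact_force: [0.3, 1.2, 0.7]
grip_width: 0.7
gripper_force: 0.3
```

>>> send_rows(increments=[[[0.01,0.035,0,0,0,0],[0.012,0.035,0,0,0,0],[0.012,0.035,0,0,0,0],[0.012,0.03,0,0,0,0],[0.012,0.03,0,0,0,0]]])

```text
time_s: 17.85
tool_pos: [544.9, 64.3, 51.7]
tcp_rot: [-3.052, 0.743, -0.0]
contact_force: [-0.4, 0.7, 0.2]
grip_width: 0.6
gripper_force: 0.3
```

>>> send_rows(increments=[[[0.01,0.025,0,0,0,0],[0.01,0.02,0,0,0,0],[0.01,0.02,0,0,0,0],[0.005,0.01,0,0,0,0],[0,0,0,0,0,0]]])

```text
time_s: 18.27
tool_pos: [544.5, 57.1, 51.7]
tcp_rot: [-3.051, 0.743, 0.001]
contact_force: [-0.6, 4.4, -0.7]
grip_width: 0.1
gripper_force: 1.9
```

>>> send_rows(increments=[[[0.005,0.01,0,0,0,0],[0.005,0.01,0,0,0,0],[0,0,0,0,0,0],[0,0,0,0,0,0],[0,0,0,0,0,0]]])

```text
time_s: 18.68
tool_pos: [544.4, 56.7, 51.7]
tcp_rot: [-3.049, 0.742, 0.001]
contact_force: [0.9, 13.1, 0.7]
grip_width: 0.6
gripper_force: 5.7
```

The stop is met (13 N, no further travel). I'll retreat, then check.

>>> send_rows(increments=[[[0,-0.05,0,0,0,0],[0,-0.1,0,0,0,0],[0,-0.1,0,0,0,0],[0,0,-0.2,0,0,0],[0,0,-0.25,0,0,0]]])

```text
time_s: 19.1
tool_pos: [554.6, 77.3, 95.1]
tcp_rot: [3.052, -0.741, -0.007]
contact_force: [0.8, -0.5, 0.4]
grip_width: 0.5
gripper_force: 0.0
```

>>> send_rows(increments=[[[0,0,-0.3,0,0,0],[0,0,-0.3,0,0,0],[-0.3,0,-0.1,0,0,0],[-0.2,0,0,0,0,0],[0,0,0,0,0,0]]])

```text
time_s: 19.52
tool_pos: [509.8, 101.2, 167.6]
tcp_rot: [-3.053, 0.74, -0.0]
contact_force: [0.9, -0.4, -0.1]
grip_width: 0.2
gripper_force: 0.0
```

>>> send_rows(increments=[[[-0.2,0,0,0,0,0],[0,0,0,0,0,0],[0,0,0,0,0,0],[0,0,0,0,0,0],[0,0,0,0,0,0]]])

```text
time_s: 19.93
tool_pos: [494.8, 108.2, 166.7]
tcp_rot: [3.052, -0.743, 0.001]
contact_force: [-0.5, -0.1, -0.6]
grip_width: 0.5
gripper_force: 0.0
```

```bash
python3 k.py w6
```

```text
[494.79668819 108.15035036 166.67089331] [ 3.05226130e+00 -7.43258865e-01  6.57105869e-04] 19.9333
tcp stage [-44.6115058  126.70053869]
tool y in stage [-0.49950216 -0.86631264]
```

View pics/w6.png

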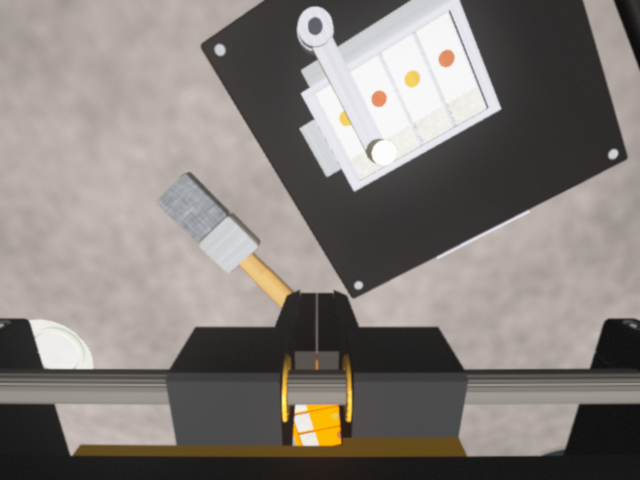

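Wrist view: the arm lies over the carrier, from the post (315,27) to the knob (383,152). The carrier's left edge (303,94)-(355,190) is against the end stop, and its far edge is against the rail. The brush is untouched.

Run:
```python
from fit import *
d=np.load("w6.npz");s=dict(tool_pos=d["p"],tcp_rot=d["r"])
q=lambda uv,z:px2w("wrist",[uv],z,s)[0,:2]
sp=[((125,132.5),(202,45)),((-125,132.5),(353,297)),((-125,-132.5),(627,157))]
th,t,r=fit([p[0] for p in sp],[q(u,18) for _,u in sp]);print(th,t,r.tolist())
Ri=np.array([[np.cos(th),np.sin(th)],[-np.sin(th),np.cos(th)]])
for n,uv,z in [("c+y+x",(303,94),30),("c+y-x",(355,190),30),("c-y-x",(500,107),30),("pivot",(316,27),44),("knob",(383,152),70)]: print(n,(Ri@(q(uv,z)-t)).round(1))
```

```text
0.04388790326778874 [544.98857191 -15.90219754] [[-3.7, -2.1], [2.0, -1.3], [1.7, 3.4]]
c+y+x [52.1 81.9]
c+y-x [-31.8  82. ]
c-y-x [-30.7 -44.3]
pivot [82.8 53. ]
knob [-10.3  53.9]
```

Every point is within measurement error of the registered pose: carrier corners at 55/-31 and 82.5/-45.5, knob at (-10, 52.5). Handing in.

```bash
python3 -c "
from bench import workorder; print(workorder.hand_in())"
```

```text
the job is handed in; nothing more can be done
None
```

The job is handed in (no verdict was returned): the carrier sits flush against the rail and end stop to within about 3 mm image-measurement error, the retaining arm is closed against its stop, no push exceeded about 13 N in the readings, and the arm is clear of everything.

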